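# Draw out the extractor's filter tray with the pull hook

## Task

Take the pull hook from its wooden stand, hook it into the finger hole of the dust extractor's filter tray and draw the tray out gently until it meets its stop, then keep a firm, steady pull of about 10 N on it there for a second or so to seat it. Do not yank (never over 25 N), keep the hook upright while it is in the hole (not dragged aslant in the grip), and do not touch the tray with the robot itself. Then leave the tray drawn out, put the hook back upright in its stand with its collar flat on the wood, and leave the jar, the cup and the stone fragment where they are.

Things in the scene. Friction and masses are not known exactly. Their poses are not given: they have to be found in the camera images.
- hook: Loose pull hook, 93 mm tall, 150 g, upright. Origin: underside of its foot, on the shank's axis; z up the shank. Foot 6 mm thick, reaching 10 mm from the axis, to -x only; steel shank 8 mm thick; round collar 44 mm wide at z 28 to 33 mm, with a nose 12 mm wide reaching 33 mm from the axis to -x, above the foot; wooden handle 30 (x) by 20 mm (y) at z 33 to 93 mm.
- hook_grip (a point): Point on the hook's axis in its handle, 58 mm above its origin: grip here from above across the hook's y (20 mm wide), firmly (60 N or more), so that it does not turn in the fingers under the pull: even so it begins to slip and slant at 12 to 20 N. Against the stop the pull rises by some 2 N for each mm that the hand goes on.
- stand: Fixed light wooden block 75 x 75 x 33 mm, left or right in front of the extractor. Origin: centre of its underside. A through hole, 28 mm wide, in its middle takes the hook's foot and shank; the collar rests on its top, the hook's origin then 5 mm above the stand's and within some mm of the hole's axis; any turn of the hook will do.
- unit: Fixed steel dust extractor: hood 200 (x) x 248 (y) x 118 mm high, and a low bed reaching 145 mm before it. Origin: bottom centre of the hood's front face; -x is the way the tray comes out, towards the robot. Bed top at z 12 mm, between guide rails 34 mm high with inner faces at y +-82 mm. Two bar handles on the hood's far half rise to z 144 mm. The tray's stop is inside the hood, unseen.
- tray: Loose filter tray, 170 x 160 x 33 mm high, 0.3 to 0.6 kg. Origin: underside of its front face, centre; axes as the unit's. Slides to the unit's -x with a drag of some 1.5 to 4.5 N. A tongue 56 mm wide, 4 mm thick (top at z 35 mm) reaches 72 mm forward; free height below it 31 mm. At rest its front is 10 to 22 mm before the hood's; a rigid hidden stop, set differently each time, holds it when its front is 65 to 125 mm before the hood's.
- tray_hole (a point): Centre of the round finger hole, at the tongue's top face: 26 mm wide, 4 mm deep, 45 mm before the tray's front. Lower the hook's foot through it, pointing to the unit's -x, until the foot's underside is 12 to 18 mm below this point; drawn to -x, the foot catches under the near rim. To unhook, go back to the middle, then lift.
- jar: Bystander: amber jar with a white cap, 60 mm in diameter, 90 mm tall, loose. Origin: centre of its underside.
- cup: Bystander: black plastic mixing cup, 72 mm across, 85 mm tall, loose. Origin: centre of its underside.
- fragment: Bystander: sandstone fragment, 90 x 60 x 55 mm, loose. Origin: centre of its underside.
There are look-alikes about, which are no part of the job. Leave any green look-alike of the stand alone.

How it is judged:
On the way, in this order (a step that is already met when the one before it is completed fails the run):
1. the hook's foot is down through the finger hole (horizontal distance between hook and tray_hole below 0.013 m and z of hook in the frame of tray_hole between -0.035 and -0.009 m), for 0.1 s.
2. the hook keeps pulling over 7 N on the tray, which stands still at its stop (contact force between hook and tray above 7 N and linear speed of tray below 0.005 m/s and x of tray in the frame of unit below -0.062 m), for 0.6 s.
At the end, for the whole second after the job is handed in: The tray lies flat on the bed drawn out, its front at least 58 mm before the hood's, and the hook is back upright in the stand (within 6 degrees), its collar down on the wood (within 4 mm), both at rest (x of tray in the frame of unit below -0.058 m and z of tray in the frame of unit below 0.016 m and z of hook in the frame of stand between 0.002 and 0.009 m and horizontal distance between hook and stand below 0.012 m and angle between hook's own z axis and vertical below 0.1 rad and linear speed of each of hook, tray below 0.02 m/s); the robot touches nothing.
It fails at once if the hook is dragged aslant in the hole, over 0.12 rad from upright (angle between hook's own z axis and vertical above 0.12 rad and distance between hook and tray_hole below 0.03 m).
It fails at once if the hook and the tray press on each other with more than 28 N (contact force between hook and tray above 28 N).
It fails at once if the robot itself touches the tray (over 1 N) (contact force between any of the fingers, the arm and tray above 1 N).
It fails at once if the jar, the cup or the fragment is moved by more than 20 mm (distance of any of jar, cup, fragment from where it was at the start of the episode above 0.02 m).
It also fails if it takes over 72 s, if anything falls off the work surface, if the arm or the gripper's body presses on something with over 40 N, if the wrist force passes 120 N, or if a joint passes its speed limit or range.

## Robot

A 7-joint arm with a two-finger parallel gripper is mounted at the origin on the work surface. World frame = base frame: x ahead of the robot, y to its left, z up, the work surface at z = 0. Lengths are in m, angles in rad, forces in N, time in s.
With the tool pointing down it reaches from about 0.4 to 0.85 m from the base axis. Payload 4.5 kg.
Tool frame: the origin (TCP) lies midway between the tips of the shut fingers; the grasp point (between the pads) lies 19 mm behind it; z points along the fingers, y is the line along which they close (so a half turn about z gives the same grasp; the last joint's range is limited). The gripper opens to 88 mm and grips with 3 to 60 N. Pads are 18 mm wide; open, the fingers measure 123 mm over their backs; the gripper's body (75 mm by 187 mm) begins 45 mm behind the grasp point.
Start: joints at [1.299, 0.689, -0.195, 1.565, 0.157, 0.902, -0.215], TCP at [0.188, -0.596, 0.239] pointing down, gripper open.
Joint ranges: [-3.01, 3.01], [-0.46, 2.08], [-1.47, 1.51], [0.13, 2.56], [-1, 4.14], [0.04, 2.09], [-2.66, 2.66]. Speed limits (rad/s): [2.57, 2.57, 3.14, 3.14, 3.14, 3.14, 3.14].

## Interface

Orientations are given as a unit quaternion [x, y, z, w].
In Python, from plant import r gives the robot as it stands. The module is installed in compiled form; this text tells all that it offers.
- The arm moves only by the tool step_arm, never from a script. Its argument "series" is a list of rows, each a list of 7 numbers: the shift along the world's x, y, z in mm, then the turn, a rotation vector about the world's x, y, z in rad, then the closure, from 0 (fully open) to 1 (shut). A call has 1 to 20 rows; each row shifts and turns the commanded pose from where the row before left it; what a row does not reach is not made up. A row lasts 1/10 s, in which the tool goes at most 50 mm and 8.59 degrees, less where a joint would pass 70% of its speed; a pose out of reach is approached as far as the arm can. A call is refused whole if a number of a shift passes 50 or a number of a turn 0.15, either way. A call with a gripper value outside its range is refused whole. The fingers move at their own pace and stop on an object; "force" is the grip in N (left out, the last holds). Time passes only in rows, so rows that do not move let the fingers close. It gives the time, the measured TCP pose, the force, the opening and the grip force at its end, in the units of the state.
- r.get_state(): the state, without advancing time (a new reading comes with each control period).
- r.snapshot(name): name is "side" or "top" or "wrist"; returns (picture, depth): 400x640x3 uint8, blue, green, red; 400x640 float32, m along the optical axis (not along the pixel's ray), 0 where there is no reading.
- r.get_calibration(name): a dict with "intrinsics" (3x3 intrinsics, pixels), "dist_coeffs" ([k1, k2, p1, p2, k3] as OpenCV has them; the pictures are not rectified), "pose" (4x4, takes a point from camera to world coordinates). Camera axes: x right, y up, looking along -z (the intrinsics and any distortion apply to the point x, -y, -z); pixel columns grow to the right and rows downward; lengths in m; the calibration is good to about 2 mm. A picture is of the moment at which its call begins: read the wrist's pose just before it. get_calibration takes no time and is no camera call; for the wrist camera it gives the pose at the moment of the call.
- r.finish_job(): hands the job in; it is judged then, once.
The state is a dict: "clock": time; "q": joint angles; "qd": joint speeds; "joint_torque": joint torques, N m; "tool_pos": TCP position; "eef_rot": TCP orientation; "contact_force": force on the tool from outside, world axes, zero at the start; "moment": the same for the moment, N m; "opening": opening from 0.0 (shut) to 1.0 (fully open); "finger_force": force on a finger pad.
Only numpy, scipy, OpenCV 4.12 (cv2) and the standard library are available. Lean on these libraries where they do the work, as an engineer would, in place of code of your own. Each camera call takes 0.05 s, during which the arm holds its last target. There are 200 camera calls.

## Working session

There is one attempt and no reset: what is moved stays moved. The work goes in short steps, Python scripts to look and compute and a tool call to move; the robot and the scene stay as the last step left them, time stands still between calls to the robot, and variables do not carry over. Pictures are saved under pics/ and viewed, at most 10 in all, crops included, and the job is handed in when it is done.

Besides the shell and the picture viewer there is one more tool, called after ">>>" as name([rows], argument=value, ...), one row to a line, values as JSON. step_arm: Moves the arm, as the interface text tells. Its arguments: {"type":"object","properties":{"series":{"type":"array"},"force":{"type":"number"}},"required":["series"]}

```bash
mkdir -p pics; cat > h.py <<'E'
import numpy as np, cv2
from plant import r
def snap(n,tag):
    c=r.get_calibration(n); im,d=r.snapshot(n)
    cv2.imwrite(f'pics/{tag}.png',im)
    np.savez(f'pics/{tag}.npz',im=im,d=d,K=c['intrinsics'],D=c['dist_coeffs'],T=c['pose'])
def cloud(tag):
    z=np.load(f'pics/{tag}.npz'); h,w=z['d'].shape
    u,v=np.meshgrid(np.arange(w),np.arange(h))
    p=cv2.undistortPoints(np.stack([u,v],-1).reshape(-1,1,2).astype(float),np.array(z['K'],float),np.array(z['D'],float)).reshape(h,w,2)
    d=z['d']; P=np.stack([p[...,0]*d,-p[...,1]*d,-d],-1)
    W=P@z['T'][:3,:3].T+z['T'][:3,3]; W[d==0]=np.nan
    return z['im'],W
E
python3 - <<'E'
from h import *
s=r.get_state();print(s)
snap('top','top0');snap('side','side0')
for t in('top0','side0'):
    print(np.load(f'pics/{t}.npz')['T'].round(3).tolist())
E
```

```text
{'clock': 0.0, 'q': array([ 1.29879432,  0.68998828, -0.19450777,  1.5663371 ,  0.15729798,
        0.90248372, -0.21507853]), 'qd': array([-1.36436597e-04,  1.03291260e-03, -4.27934052e-05, -1.81251481e-03,
       -2.67469422e-04,  1.02425481e-04, -4.17572185e-04]), 'joint_torque': array([ 8.02398717e-04, -5.27553964e+01, -1.26667690e+00, -1.53426969e+01,
       -5.26627398e-02,  6.58428617e-03,  1.71351776e-04]), 'tool_pos': array([ 0.18792337, -0.5954216 ,  0.23790903]), 'eef_rot': array([ 9.88325447e-01,  1.52354777e-01, -2.03971780e-04, -8.89678653e-04]), 'contact_force': array([ 0.47803426, -0.42723729,  0.06164038]), 'moment': array([-0.0633869 ,  0.00939337, -0.05815151]), 'finger_force': 0.0, 'opening': 0.9962327309853584}
[[-0.018, 0.998, -0.062, 0.435], [-1.0, -0.018, 0.005, 0.011], [0.004, 0.062, 0.998, 1.421], [0.0, 0.0, 0.0, 1.0]]
[[-0.688, 0.477, -0.546, -0.124], [-0.726, -0.454, 0.517, 0.598], [-0.001, 0.753, 0.659, 0.854], [0.0, 0.0, 0.0, 1.0]]
```

View pics/top0.png

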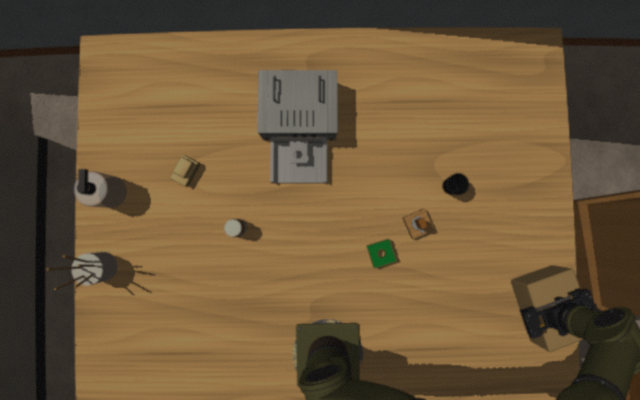

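View pics/side0.png

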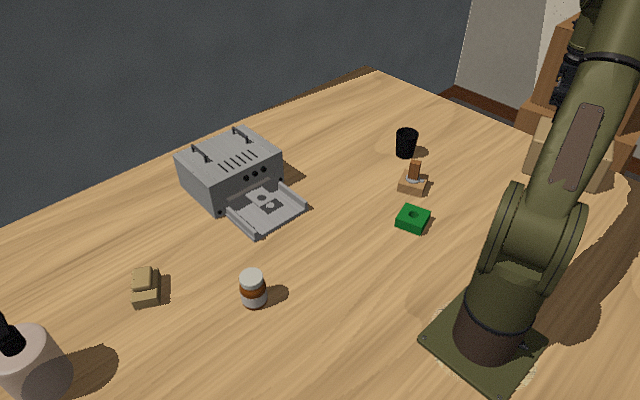

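The top view shows the wooden stand with the hook at (419,223), the green look-alike at (382,254), the extractor at (298,103) with its finger hole near (301,156), the cup at (456,184), the jar at (235,228) and the fragment at (185,170). The side view agrees.

```bash
python3 - <<'E'
from h import *
def rect(P,n):
    (c,s,a)=cv2.minAreaRect((P[:,:2]*1000).astype(np.float32)); print(n,len(P),np.round(c,1),np.round(s,1),round(a,1),'med',np.round(np.median(P,0)*1000,1))
im,W=cloud('top0')
def reg(u0,u1,v0,v1,z0,z1):
    R=W[v0:v1,u0:u1].reshape(-1,3); return R[(R[:,2]>z0)&(R[:,2]<z1)]
rect(reg(395,442,200,245,.024,.037),'stand')
rect(reg(395,442,200,245,.085,.11),'handle')
rect(reg(240,350,60,145,.11,.125),'hood')
rect(reg(260,340,130,190,.028,.040),'rails/tongue')
rect(reg(285,318,138,170,.040,.055),'tongue')
rect(reg(215,255,215,245,.08,.1),'jar')
for t,(u0,u1,v0,v1) in {'top0':(385,455,190,260),'top0 ':(255,345,130,190),'side0':(380,445,145,205),'side0 ':(220,315,175,240)}.items():
    i=cv2.imread(f'pics/{t.strip()}.png')[v0:v1,u0:u1]; cv2.imwrite(f'pics/c{t.replace(" ","b")}.png',i)
L=[cv2.resize(cv2.imread(f'pics/c{t}.png'),(390,290),interpolation=cv2.INTER_CUBIC) for t in('top0','top0b','side0','side0b')]
cv2.imwrite('pics/m.png',np.vstack([np.hstack(L[:2]),np.hstack(L[2:])]))
print((W[138:172:2,285:318:2,2]*1000).round().tolist())
E
```

```text
stand 355 [ 426.5 -305.8] [73.3 76.3] 24.0 med [ 427.4 -302.6   32.7]
handle 63 [ 428.2 -303.5] [26.8 20.6] 26.1 med [ 427.2 -302.5   97. ]
hood 4842 [814.1  80.4] [245.3 202.4] 88.8 med [809.7  79.6 117.6]
rails/tongue 364 [642.7  84. ] [244.3 149.3] 88.9 med [668.6  99.   33.1]
tongue 392 [671.6  72.8] [104.9  80.8] 89.0 med [675.6  81.8  46.4]
jar 219 [423.8 286.4] [51.2 46.9] 88.8 med [422.7 286.5  89.8]
[[43.0, 34.0, 35.0, 43.0, 43.0, 36.0, 35.0, 43.0, 41.0, 41.0, 41.0, 38.0, 45.0, 39.0, nan, 40.0, 43.0], [41.0, 46.0, 55.0, 50.0, 47.0, 47.0, 46.0, 45.0, 42.0, 48.0, 50.0, 42.0, 40.0, 46.0, 51.0, 47.0, 47.0], [23.0, 24.0, 26.0, 50.0, 48.0, 47.0, 48.0, 44.0, 46.0, 50.0, 50.0, 26.0, 29.0, 23.0, 28.0, 26.0, 29.0], [9.0, 9.0, 9.0, 44.0, 46.0, 50.0, 51.0, 43.0, 46.0, 46.0, 40.0, 8.0, 15.0, 9.0, 14.0, 20.0, 13.0], [8.0, 9.0, 9.0, 48.0, 44.0, 49.0, 44.0, 45.0, 49.0, 44.0, 46.0, 16.0, 11.0, 12.0, 11.0, 12.0, 8.0], [12.0, 14.0, 9.0, 48.0, 45.0, 47.0, 42.0, 48.0, 43.0, 48.0, 42.0, 16.0, 14.0, 10.0, 14.0, 13.0, 11.0], [6.0, 13.0, 9.0, 46.0, 50.0, 48.0, 47.0, 44.0, 46.0, 42.0, 44.0, 11.0, 11.
[... 335 characters left out ...]
0, 14.0, 51.0, 45.0, 43.0, 46.0, 11.0, 12.0, 49.0, 41.0, 48.0, 9.0, 8.0, 9.0, 16.0, 10.0, 14.0], [10.0, 10.0, 49.0, 49.0, 45.0, 45.0, 45.0, 51.0, 48.0, 44.0, 45.0, 14.0, 18.0, 12.0, 13.0, 12.0, 10.0], [11.0, 10.0, 44.0, 45.0, 46.0, 40.0, 49.0, 47.0, 48.0, 47.0, 45.0, 16.0, 17.0, 12.0, 3.0, 12.0, 12.0], [8.0, 15.0, 9.0, 9.0, 16.0, 8.0, 9.0, 15.0, 10.0, 12.0, 16.0, 10.0, 9.0, 11.0, 10.0, 12.0, 8.0], [20.0, 13.0, 13.0, 14.0, 11.0, 8.0, 11.0, 9.0, 14.0, 14.0, 8.0, 16.0, 10.0, 16.0, 8.0, 9.0, 8.0], [13.0, 15.0, 8.0, 10.0, 9.0, 15.0, 15.0, 11.0, 9.0, 17.0, 16.0, 18.0, 17.0, 13.0, 10.0, 7.0, 10.0], [10.0, 13.0, 10.0, 15.0, 12.0, 8.0, 12.0, 10.0, 10.0, 12.0, 10.0, 9.0, 10.0, 10.0, 19.0, 10.0, 10.0]]
```

View pics/m.png

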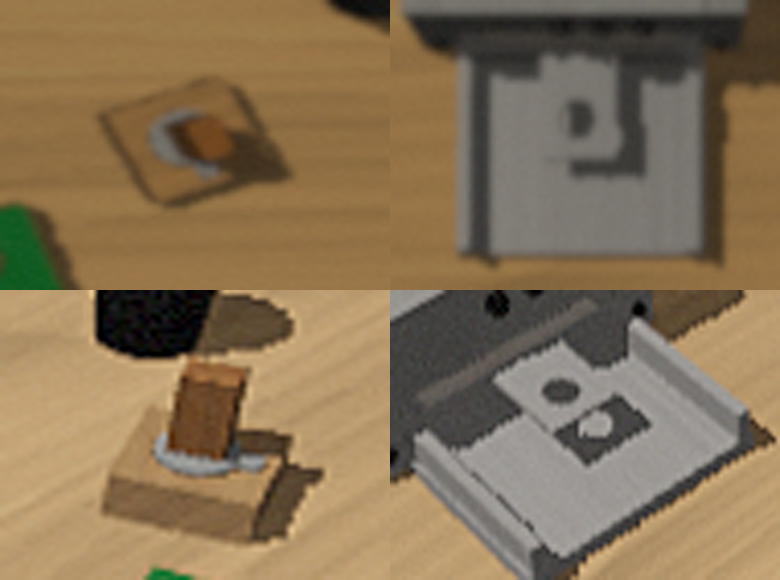

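>>> step_arm([
  [10,12,0,0,0,0.02,0],
  [20,24,0,0,0,0.02,0],
  [20,24,0,0,0,0.02,0],
  [20,24,0,0,0,0.02,0],
  [20,24,0,0,0,0.02,0],
  [20,24,0,0,0,0.02,0],
  [20,24,0,0,0,0.02,0],
  [20,24,0,0,0,0.01,0],
  [20,24,0,0,0,0,0],
  [20,24,0,0,0,0,0],
  [20,24,0,0,0,0,0],
  [15,24,0,0,0,0,0],
  [10,12,0,0,0,0,0],
  [5,4,0,0,0,0,0],
  [0,0,0,0,0,0,0],
  [0,0,0,0,0,0,0],
], force=60)

```text
clock: 1.7
tool_pos: [0.4274, -0.3047, 0.2387]
eef_rot: [0.974, 0.226, -0.0, 0.0]
contact_force: [-0.5, 0.1, 0.4]
opening: 1.004
finger_force: 0.0
```

```bash
python3 - <<'E'
from h import *
snap('wrist','w1')
s=r.get_state();print(s['clock'],s['tool_pos'].round(4),s['eef_rot'].round(4),np.load('pics/w1.npz')['T'].round(3).tolist())
E
```

```text
1.75 [ 0.4272 -0.305   0.2386] [ 9.743e-01  2.251e-01 -4.000e-04  2.000e-04] [[0.44, 0.862, 0.251, 0.492], [-0.898, 0.423, 0.123, -0.272], [0.0, -0.28, 0.96, 0.384], [0.0, 0.0, 0.0, 1.0]]
```

View pics/w1.png

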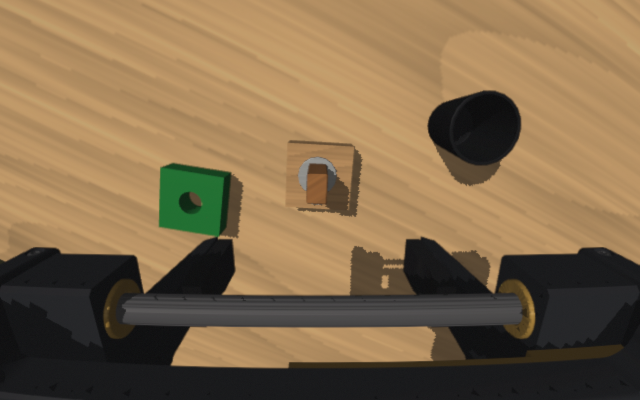

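The wrist view shows the handle at about (317,180), in line with the tool, on the stand at (320,177). The cup is at (475,125), clear of the fingers.

```bash
python3 - <<'E'
from h import *
def rect(P,n):
    (c,s,a)=cv2.minAreaRect((P[:,:2]*1000).astype(np.float32)); print(n,len(P),np.round(c,1),np.round(s,1),round(a,1),'med',np.round(np.median(P,0)*1000,1))
im,W=cloud('w1')
R=W[135:220,280:365]; 
C=im[135:220,280:365].astype(int)
f=lambda z0,z1:R[(R[...,2]>z0)&(R[...,2]<z1)]
rect(f(.089,.105),'handle'); rect(f(.027,.037),'stand')
grey=(C.max(-1)-C.min(-1)<25)&(C.min(-1)>90)
rect(R[grey&(R[...,2]>.02)&(R[...,2]<.06)],'collar')
im,W=cloud('top0')
# hole on z=47 plane, from dark pixels inside tongue by depth
z=np.load('pics/top0.npz')
m=(W[...,2]>.034)&(W[...,2]<.06)
m2=np.zeros_like(m);m2[144:170,287:312]=m[144:170,287:312]
cn,_=cv2.findContours(m2.astype(np.uint8),cv2.RETR_CCOMP,cv2.CHAIN_APPROX_NONE)
def ray(u,v,h):
    p=cv2.undistortPoints(np.array([[[u,v]]],float),z['K'].astype(float),z['D'].astype(float))[0,0]
    d=z['T'][:3,:3]@np.array([p[0],-p[1],-1]);o=z['T'][:3,3];return (o+d*(h-o[2])/d[2])*1000
hole=(~m)[150:162,292:304]; v,u=np.nonzero(hole); print('hole px',len(u),u.mean()+292,v.mean()+150,ray(u.mean()+292,v.mean()+150,.047))
print('tongue y-range',*[ray(a,154,.047)[1].round(1) for a in (np.nonzero(m2[148:162].sum(0)>7)[0][[0,-1]])], 'front x',ray(300,np.nonzero(m2[:,288:312].sum(1)>8)[0][-1]+.5,.047))
print('hood front yaw'); H=W[60:145,240:350].reshape(-1,3);H=H[(H[:,2]>.11)&(H[:,2]<.125)]
for y in np.arange(-.03,.2,.03):
    q=H[abs(H[:,1]-y)<.008];print(round(y,2),q[:,0].min().round(4),q[:,0].max().round(4),end=' | ')
E
```

```text
handle 661 [ 426.3 -301.5] [30.  19.9] 24.9 med [ 427.1 -301.    97.3]
stand 3006 [ 424.7 -304.1] [75.5 75.2] 22.7 med [ 431.  -301.8   32.4]
collar 367 [ 430.4 -296.1] [28.9 42.4] 53.3 med [ 434.1 -290.2   37.4]
hole px 49 297.57142857142856 154.6734693877551 [656.03634488  83.81596151  47.        ]
tongue y-range 111.7 56.4 front x [630.25428048  76.28971399  47.        ]
hood front yaw
-0.03 0.7115 0.9122 | 0.0 0.7119 0.9137 | 0.03 0.7123 0.9135 | 0.06 0.7128 0.9131 | 0.09 0.7137 0.9145 | 0.12 0.7141 0.9154 | 0.15 0.7152 0.9155 | 0.18 0.7153 0.9154 |
```

>>> step_arm([
  [-1,3.5,-5,0,0,-0.02,0],
  [0,0,-15,0,0,0,0],
  [0,0,-25,0,0,0,0],
  [0,0,-30,0,0,0,0],
  [0,0,-30,0,0,0,0],
  [0,0,-30,0,0,0,0],
  [0,0,-25,0,0,0,0],
  [0,0,-15,0,0,0,0],
  [0,0,-12,0,0,0,0],
  [0,0,-7,0,0,0,0],
  [0,0,0,0,0,0,0],
  [0,0,0,0,0,0,0.4],
], force=60)

```text
clock: 2.95
tool_pos: [0.4274, -0.3008, 0.0452]
eef_rot: [0.976, 0.216, 0.0, 0.0]
contact_force: [-0.1, -0.4, 0.3]
opening: 0.932
finger_force: 0.0
```

>>> step_arm([
  [0,0,0,0,0,0,0.6],
  [0,0,0,0,0,0,0.8],
  [0,0,0,0,0,0,1],
  [0,0,0,0,0,0,1],
  [0,0,0,0,0,0,1],
  [0,0,0,0,0,0,1],
], force=60)

```text
clock: 3.55
tool_pos: [0.4272, -0.3005, 0.0448]
eef_rot: [0.976, 0.216, 0.0, 0.0]
contact_force: [-0.7, 0.3, 0.8]
opening: 0.391
finger_force: 0.0
```

>>> step_arm([
  [0,0,0,0,0,0,1],
  [0,0,0,0,0,0,1],
  [0,0,0,0,0,0,1],
  [0,0,0,0,0,0,1],
  [0,0,0,0,0,0,1],
  [0,0,0,0,0,0,1],
])

```text
clock: 4.15
tool_pos: [0.4273, -0.3006, 0.0447]
eef_rot: [0.976, 0.216, 0.0, 0.0]
contact_force: [-0.6, -1.4, 0.8]
opening: 0.222
finger_force: 60.0
```

>>> step_arm([
  [0,0,3,0,0,0,1],
  [0,0,8,0,0,0,1],
  [0,0,15,0,0,0,1],
  [0,0,20,0,0,0,1],
  [0,0,22,0,0,0,1],
  [0,0,22,0,0,0,1],
  [0,0,18,0,0,0,1],
  [0,0,8,0,0,0,1],
  [0,0,4,0,0,0,1],
])

```text
clock: 5.05
tool_pos: [0.4272, -0.3006, 0.1656]
eef_rot: [0.976, 0.216, 0.0, 0.0]
contact_force: [-0.5, -0.0, -1.1]
opening: 0.221
finger_force: 60.0
```

>>> step_arm([
  [4,9,0,0,0,-0.025,1],
  [8,18,0,0,0,-0.03,1],
  [12,26,0,0,0,-0.03,1],
  [12,26,0,0,0,-0.03,1],
  [12,26,0,0,0,-0.03,1],
  [12,26,0,0,0,-0.03,1],
  [12,26,0,0,0,-0.03,1],
  [12,26,0,0,0,-0.03,1],
  [12,26,0,0,0,-0.03,1],
  [12,26,0,0,0,-0.03,1],
  [12,26,0,0,0,-0.03,1],
  [12,26,0,0,0,-0.03,1],
  [12,26,0,0,0,-0.03,1],
  [12,26,0,0,0,-0.03,1],
  [12,26,0,0,0,-0.04,1],
  [9,14,0,0,0,0,1],
  [5,6,0,0,0,0,1],
  [0,0,0,0,0,0,1],
  [0,0,0,0,0,0,1],
])

```text
clock: 6.95
tool_pos: [0.6084, 0.0829, 0.1643]
eef_rot: [1.0, -0.01, -0.001, 0.001]
contact_force: [0.5, -0.7, -1.7]
opening: 0.222
finger_force: 60.0
```

```bash
python3 - <<'E'
from h import *
snap('wrist','w2');snap('side','side1')
s=r.get_state();print(s['clock'],s['tool_pos'].round(4),s['eef_rot'].round(4),np.load('pics/w2.npz')['T'].round(3).tolist())
E
```

```text
7.05 [0.6086 0.0826 0.1646] [ 9.999e-01 -1.060e-02 -5.000e-04  7.000e-04] [[-0.019, 0.96, 0.28, 0.68], [-1.0, -0.019, -0.004, 0.083], [0.002, -0.28, 0.96, 0.309], [0.0, 0.0, 0.0, 1.0]]
```

View pics/w2.png

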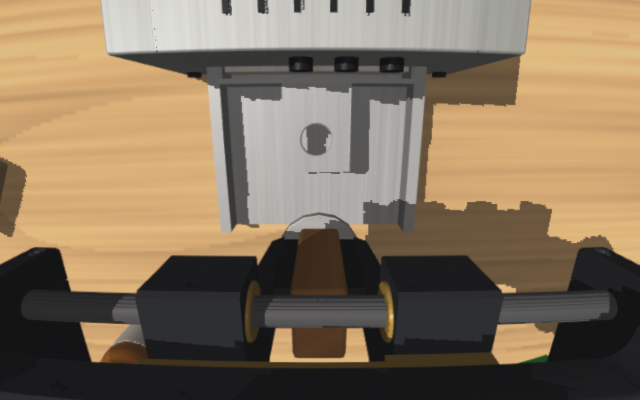

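The wrist view shows the finger hole at about (316,139) and the held handle at about (320,290). The far edge of the collar is at (319,214), and the hook looks upright.

```bash
python3 - <<'E'
from h import *
im,W=cloud('w2'); z=np.load('pics/w2.npz')
def ray(u,v,h):
    p=cv2.undistortPoints(np.array([[[u,v]]],float),z['K'].astype(float),z['D'].astype(float))[0,0]
    d=z['T'][:3,:3]@np.array([p[0],-p[1],-1]);o=z['T'][:3,3];return ((o+d*(h-o[2])/d[2])*1000).round(1)
sub=W[120:160,295:340]; v,u=np.nonzero((sub[...,2]<.035)|np.isnan(sub[...,2]))
s=(u+295<333)&(u+295>299);print('hole',len(u),u.min()+295,u.max()+295,v.min()+120,v.max()+120)
(cx,cy),ra=cv2.minEnclosingCircle(np.stack([u,v],-1).astype(np.float32)); print(cx+295,cy+120,ra,ray(cx+295,cy+120,.047), ray(316,139,.047))
g=cv2.cvtColor(im,cv2.COLOR_BGR2GRAY)
# tongue edges near row 139
t=W[130:170,260:390];m=(t[...,2]>.038)&(t[...,2]<.056);P=t[m];print('tongue',np.percentile(P[:,0],[1,99]).round(4),np.percentile(P[:,1],[1,99]).round(4),np.median(P[:,2]))
# tongue front edge, tray front
c=W[205:245,270:370].reshape(-1,3);c=c[(c[:,2]>.135)&(c[:,2]<.17)];print('collar z',len(c),np.median(c[:,2]),c[:,0].max(),np.percentile(c[:,1],[1,50,99]))
hd=W[225:300,285:355].reshape(-1,3);hd=hd[(hd[:,2]>.2)&(hd[:,2]<.225)];print('handle top',len(hd),np.median(hd[:,2]),np.percentile(hd[:,0],[1,99]),np.percentile(hd[:,1],[1,99]))
k=W[135:250,200:440].reshape(-1,3)
for a in range(208,240,4): print(a,(W[a,300:340:8]*1000).round(0)[:,[0,2]].tolist())
E
```

```text
hole 759 299 337 124 157
319.3260860443115 139.28260803222656 20.50702476501465 [656.4  82.3  47. ] [656.7  85.1  47. ]
tongue [0.6311 0.6641] [0.0575 0.1128] 0.046303343281476506
collar z 1636 0.15710645076192717 0.6281036426289541 [0.06402162 0.08391821 0.10382309]
handle top 1752 0.20907043837742634 [0.61461638 0.62170434] [0.07071065 0.09641688]
208 [[586.0, 12.0], [585.0, 12.0], [585.0, 12.0], [585.0, 10.0], [585.0, 10.0]]
212 [[581.0, 11.0], [581.0, 11.0], [581.0, 11.0], [581.0, 13.0], [581.0, 11.0]]
216 [[577.0, 12.0], [nan, nan], [627.0, 157.0], [627.0, 158.0], [626.0, 155.0]]
220 [[625.0, 157.0], [625.0, 156.0], [624.0, 156.0], [625.0, 156.0], [625.0, 156.0]]
224 [[623.0, 157.0], [622.0, 156.0], [623.0, 157.0], [623.0, 157.0], [622.0, 157.0]]
228 [[621.0, 157.0], [621.0, 157.0], [621.0, 157.0], [620.0, 156.0], [620.0, 157.0]]
232 [[620.0, 161.0], [621.0, 165.0], [621.0, 165.0], [621.0, 164.0], [621.0, 163.0]]
236 [[620.0, 167.0], [621.0, 169.0], [621.0, 169.0], [621.0, 169.0], [621.0, 170.0]]
```

>>> step_arm([
  [6,1,0,0,0,0,1],
  [14,0,0,0,0,0,1],
  [16,0,0,0,0,0,1],
  [11,0,0,0,0,0,1],
  [5,0,-5,0,0,0,1],
  [0,0,-15,0,0,0,1],
  [0,0,-20,0,0,0,1],
  [0,0,-15,0,0,0,1],
  [0,0,-8,0,0,0,1],
  [0,0,-4,0,0,0,1],
  [0,0,0,0,0,0,1],
  [0,0,0,0,0,0,1],
])

```text
clock: 8.25
tool_pos: [0.6617, 0.0855, 0.0984]
eef_rot: [1.0, -0.01, 0.001, -0.0]
contact_force: [0.4, 0.6, -0.4]
opening: 0.22
finger_force: 60.0
```

>>> step_arm([
  [0,0,-3,0,0,0,1],
  [0,0,-3,0,0,0,1],
  [0,0,-3,0,0,0,1],
  [0,0,-3,0,0,0,1],
  [0,0,0,0,0,0,1],
  [0,0,0,0,0,0,1],
])

```text
clock: 8.85
tool_pos: [0.6611, 0.0855, 0.0856]
eef_rot: [1.0, -0.01, -0.0, 0.0]
contact_force: [0.4, 0.8, -0.6]
opening: 0.229
finger_force: 60.0
```

```bash
python3 - <<'E'
from h import *
snap('wrist','w3');snap('side','side2')
s=r.get_state();print(s['clock'],s['tool_pos'].round(4),s['contact_force'].round(2))
a=cv2.imread('pics/side2.png')[150:250,215:345];b=cv2.imread('pics/w3.png')
cv2.imwrite('pics/m3.png',np.hstack([cv2.resize(a,(390,300),interpolation=cv2.INTER_CUBIC),cv2.resize(b[60:360,120:520],(400,300))]))
E
```

```text
8.95 [0.6613 0.0855 0.0858] [ 0.29 -0.18 -1.7 ]
```

View pics/m3.png

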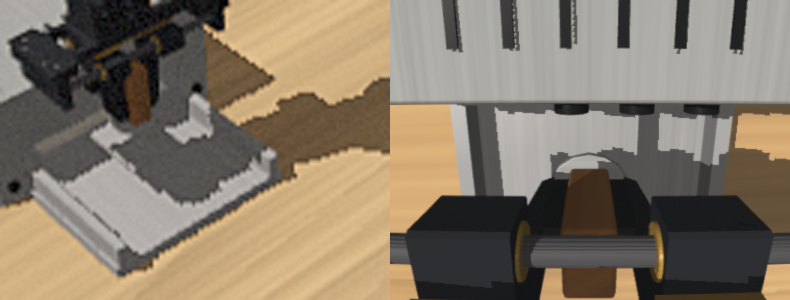

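The hook sits right above the hole, its foot just entering (z about 46 mm), with no contact force. I'll lower it further.

>>> step_arm([
  [0,0,-3,0,0,0,1],
  [0,0,-3,0,0,0,1],
  [0,0,-3,0,0,0,1],
  [0,0,-3,0,0,0,1],
  [0,0,-2,0,0,0,1],
  [0,0,0,0,0,0,1],
  [0,0,0,0,0,0,1],
])

```text
clock: 9.65
tool_pos: [0.6612, 0.0855, 0.0717]
eef_rot: [1.0, -0.01, -0.0, 0.0]
contact_force: [0.2, -0.4, -1.5]
opening: 0.218
finger_force: 60.0
```

>>> step_arm([
  [-2,0,0,0,0,0,1],
  [-2,0.1,0,0,0,0,1],
  [-2,0,0,0,0,0,1],
  [-2,0.1,0,0,0,0,1],
  [-1.5,0,0,0,0,0,1],
  [-1.5,0,0,0,0,0,1],
  [-2,0.1,0,0,0,0,1],
  [-2,0,0,0,0,0,1],
  [-2,0.1,0,0,0,0,1],
  [-2,0,0,0,0,0,1],
])

```text
clock: 10.65
tool_pos: [0.6427, 0.0859, 0.0719]
eef_rot: [1.0, -0.01, 0.001, -0.0]
contact_force: [3.4, -0.0, -2.9]
opening: 0.221
finger_force: 60.0
```

>>> step_arm([
  [-3,0.1,0,0,0,0,1],
  [-3,0,0,0,0,0,1],
  [-3,0.1,0,0,0,0,1],
  [-3,0,0,0,0,0,1],
  [-3,0.1,0,0,0,0,1],
  [-3,0,0,0,0,0,1],
  [-3,0.1,0,0,0,0,1],
  [-3,0,0,0,0,0,1],
  [-3,0.1,0,0,0,0,1],
  [-3,0.1,0,0,0,0,1],
])

```text
clock: 11.65
tool_pos: [0.6121, 0.0865, 0.0718]
eef_rot: [1.0, -0.01, 0.0, 0.0]
contact_force: [2.8, -0.1, -1.4]
opening: 0.223
finger_force: 60.0
```

>>> step_arm([
  [-2.5,0,0,0,0,0,1],
  [-2,0.1,0,0,0,0,1],
  [-2,0,0,0,0,0,1],
  [-2,0.1,0,0,0,0,1],
  [-1.5,0,0,0,0,0,1],
  [-1.5,0,0,0,0,0,1],
  [-1.5,0.1,0,0,0,0,1],
  [-1.5,0,0,0,0,0,1],
])

```text
clock: 12.45
tool_pos: [0.5977, 0.0868, 0.0718]
eef_rot: [1.0, -0.01, 0.0, 0.0]
contact_force: [4.1, 0.5, -0.1]
opening: 0.225
finger_force: 60.0
```

>>> step_arm([
  [-1.5,0,0,0,0,0,1],
  [-1.5,0.1,0,0,0,0,1],
])

```text
clock: 12.65
tool_pos: [0.5946, 0.0869, 0.0718]
eef_rot: [1.0, -0.01, 0.0, 0.0]
contact_force: [3.6, 0.0, 0.1]
opening: 0.218
finger_force: 60.0
```

>>> step_arm([
  [-1.5,0,0,0,0,0,1],
  [-1.5,0.1,0,0,0,0,1],
])

```text
clock: 12.85
tool_pos: [0.5917, 0.0869, 0.0718]
eef_rot: [1.0, -0.01, 0.0, 0.0]
contact_force: [2.8, -0.3, -0.6]
opening: 0.222
finger_force: 60.0
```

>>> step_arm([
  [-1.5,0,0,0,0,0,1],
  [-1.5,0.1,0,0,0,0,1],
  [-1,0,0,0,0,0,1],
])

```text
clock: 13.15
tool_pos: [0.5876, 0.0871, 0.0718]
eef_rot: [1.0, -0.01, 0.0, 0.0]
contact_force: [3.4, -0.7, -1.2]
opening: 0.219
finger_force: 60.0
```

>>> step_arm([
  [-1.5,0,0,0,0,0,1],
  [-1.5,0.1,0,0,0,0,1],
  [-1,0,0,0,0,0,1],
])

```text
clock: 13.45
tool_pos: [0.5836, 0.0872, 0.0718]
eef_rot: [1.0, -0.01, 0.0, 0.0]
contact_force: [3.5, -0.8, -0.6]
opening: 0.222
finger_force: 60.0
```

>>> step_arm([
  [-1.5,0,0,0,0,0,1],
  [-1.5,0.1,0,0,0,0,1],
  [-1,0,0,0,0,0,1],
])

```text
clock: 13.75
tool_pos: [0.5795, 0.0873, 0.0718]
eef_rot: [1.0, -0.01, -0.0, 0.0]
contact_force: [3.7, -0.3, -1.1]
opening: 0.217
finger_force: 60.0
```

>>> step_arm([
  [-1.5,0,0,0,0,0,1],
  [-1.5,0.1,0,0,0,0,1],
  [-1,0,0,0,0,0,1],
])

```text
clock: 14.05
tool_pos: [0.5755, 0.0874, 0.0717]
eef_rot: [1.0, -0.01, -0.0, 0.0]
contact_force: [4.2, -0.3, -1.5]
opening: 0.221
finger_force: 60.0
```

>>> step_arm([
  [-1.5,0,0,0,0,0,1],
  [-1.5,0.1,0,0,0,0,1],
  [-1,0,0,0,0,0,1],
])

```text
clock: 14.35
tool_pos: [0.5715, 0.0875, 0.0717]
eef_rot: [1.0, -0.01, -0.0, 0.0]
contact_force: [4.4, -0.2, -1.5]
opening: 0.221
finger_force: 60.0
```

>>> step_arm([
  [-1.5,0,0,0,0,0,1],
  [-1.5,0.1,0,0,0,0,1],
  [-1,0,0,0,0,0,1],
])

```text
clock: 14.65
tool_pos: [0.5675, 0.0876, 0.0718]
eef_rot: [1.0, -0.01, -0.0, 0.0]
contact_force: [3.0, -0.2, -1.1]
opening: 0.224
finger_force: 60.0
```

>>> step_arm([
  [-1.5,0,0,0,0,0,1],
  [-1.5,0.1,0,0,0,0,1],
  [-1,0,0,0,0,0,1],
])

```text
clock: 14.95
tool_pos: [0.5635, 0.0877, 0.0718]
eef_rot: [1.0, -0.01, -0.0, 0.0]
contact_force: [3.3, -0.5, -0.4]
opening: 0.22
finger_force: 60.0
```

>>> step_arm([
  [-1.5,0,0,0,0,0,1],
  [-1.5,0.1,0,0,0,0,1],
  [-1,0,0,0,0,0,1],
])

```text
clock: 15.25
tool_pos: [0.5595, 0.0878, 0.0718]
eef_rot: [1.0, -0.01, -0.0, 0.0]
contact_force: [4.1, 0.6, 0.8]
opening: 0.219
finger_force: 60.0
```

>>> step_arm([
  [-1.5,0,0,0,0,0,1],
  [-1.5,0.1,0,0,0,0,1],
  [-1,0,0,0,0,0,1],
])

```text
clock: 15.55
tool_pos: [0.5555, 0.0879, 0.0717]
eef_rot: [1.0, -0.01, -0.0, 0.0]
contact_force: [3.4, 0.2, -0.6]
opening: 0.218
finger_force: 60.0
```

>>> step_arm([
  [-1.5,0,0,0,0,0,1],
  [-1.5,0.1,0,0,0,0,1],
  [-1,0,0,0,0,0,1],
])

```text
clock: 15.85
tool_pos: [0.5541, 0.0886, 0.072]
eef_rot: [1.0, -0.01, 0.003, -0.001]
contact_force: [7.5, -0.0, -3.7]
opening: 0.224
finger_force: 60.0
```

>>> step_arm([
  [-0.7,0,0,0,0,0,1],
  [0,0,0,0,0,0,1],
])

```text
clock: 16.05
tool_pos: [0.554, 0.0886, 0.0721]
eef_rot: [1.0, -0.01, 0.003, -0.001]
contact_force: [8.1, 0.4, -4.4]
opening: 0.221
finger_force: 60.0
```

>>> step_arm([
  [-0.8,0,0,0,0,0,1],
  [0,0,0,0,0,0,1],
  [0,0,0,0,0,0,1],
])

```text
clock: 16.35
tool_pos: [0.554, 0.0887, 0.0722]
eef_rot: [1.0, -0.01, 0.004, -0.001]
contact_force: [9.5, 0.7, -3.5]
opening: 0.223
finger_force: 60.0
```

>>> step_arm([
  [-0.3,0,0,0,0,0,1],
  [0,0,0,0,0,0,1],
  [0,0,0,0,0,0,1],
  [0,0,0,0,0,0,1],
  [0,0,0,0,0,0,1],
  [0,0,0,0,0,0,1],
  [0,0,0,0,0,0,1],
  [0,0,0,0,0,0,1],
  [0,0,0,0,0,0,1],
  [0,0,0,0,0,0,1],
  [0,0,0,0,0,0,1],
  [0,0,0,0,0,0,1],
])

```text
clock: 17.55
tool_pos: [0.5539, 0.0886, 0.0723]
eef_rot: [1.0, -0.01, 0.004, -0.001]
contact_force: [9.5, -0.5, -4.4]
opening: 0.224
finger_force: 60.0
```

```bash
python3 - <<'E'
from h import *
snap('wrist','w4');snap('top','top4');s=r.get_state();print(s['clock'],s['tool_pos'].round(4),s['contact_force'].round(2),s['eef_rot'].round(4))
im,W=cloud('w4')
c=W[150:250,250:390].reshape(-1,3);c=c[(c[:,2]>.055)&(c[:,2]<.072)];print('collar',len(c),np.median(c[:,2]),np.percentile(c[:,0],99.5),np.percentile(c[:,1],[1,99]))
q=c[abs(c[:,1]-.088)<.008]; print('collar tilt fit',np.linalg.lstsq(np.c_[c[:,:2],np.ones(len(c))],c[:,2],rcond=None)[0])
c=W[215:300,285:355].reshape(-1,3);c=c[(c[:,2]>.072)&(c[:,2]<.12)]; c=c[abs(c[:,1]-.088)<.012]; print('handle face',len(c),np.polyfit(c[:,2],c[:,0],1))
E
```

```text
17.65 [0.5539 0.0886 0.0723] [ 8.8   0.44 -3.38] [ 9.999e-01 -9.700e-03  4.200e-03 -7.000e-04]
collar 1240 0.06504828131340719 0.5736677425337322 [0.07170843 0.10791755]
collar tilt fit [-0.15123849  0.00036509  0.1512043 ]
handle face 2803 [-0.01406693  0.56691969]
```

>>> step_arm([
  [1,0,0,0,0,0,1],
  [1.5,0,0,0,0,0,1],
  [1.5,0,0,0,0,0,1],
  [2,0,0,0,0,0,1],
  [3,0,0,0,0,0,1],
  [3,0,0,0,0,0,1],
  [2,-0.2,0,0,0,0,1],
  [1,0,0,0,0,0,1],
  [0,0,0,0,0,0,1],
  [0,0,0,0,0,0,1],
])

```text
clock: 18.65
tool_pos: [0.5646, 0.0877, 0.0717]
eef_rot: [1.0, -0.01, -0.0, 0.0]
contact_force: [-0.1, 0.3, -1.1]
opening: 0.222
finger_force: 60.0
```

>>> step_arm([
  [0,0,2,0,0,0,1],
  [0,0,2,0,0,0,1],
])

```text
clock: 18.85
tool_pos: [0.5647, 0.0878, 0.0759]
eef_rot: [1.0, -0.01, -0.0, 0.0]
contact_force: [0.2, 0.3, -1.2]
opening: 0.221
finger_force: 60.0
```

>>> step_arm([
  [0,0,1.5,0,0,0,1],
  [0,0,1.5,0,0,0,1],
  [0,0,1.5,0,0,0,1],
])

```text
clock: 19.15
tool_pos: [0.5649, 0.0878, 0.0804]
eef_rot: [1.0, -0.01, 0.0, 0.0]
contact_force: [-0.3, -0.1, -2.1]
opening: 0.225
finger_force: 60.0
```

>>> step_arm([
  [0,0,1.5,0,0,0,1],
  [0,0,2,0,0,0,1],
  [0,0,2,0,0,0,1],
])

```text
clock: 19.45
tool_pos: [0.5649, 0.0878, 0.0859]
eef_rot: [1.0, -0.01, 0.0, 0.0]
contact_force: [-0.4, 0.3, -1.3]
opening: 0.223
finger_force: 60.0
```

>>> step_arm([
  [0,0,3,0,0,0,1],
  [0,0,4,0,0,0,1],
  [0,0,8,0,0,0,1],
  [0,0,14,0,0,0,1],
  [0,0,18,0,0,0,1],
  [0,0,18,0,0,0,1],
  [0,0,10,0,0,0,1],
  [0,0,4,0,0,0,1],
  [0,0,0,0,0,0,1],
  [0,0,0,0,0,0,1],
])

```text
clock: 20.45
tool_pos: [0.5644, 0.0877, 0.1643]
eef_rot: [1.0, -0.01, -0.001, 0.0]
contact_force: [-0.7, 0.4, -1.5]
opening: 0.224
finger_force: 60.0
```

```bash
python3 - <<'E'
from h import *
snap('wrist','w5');snap('side','side5');s=r.get_state();print(s['clock'],s['tool_pos'].round(4),s['contact_force'].round(2),s['eef_rot'].round(4))
im,W=cloud('w5'); z0=s['tool_pos'][2]; y0=s['tool_pos'][1]
c=W[205:250,260:380].reshape(-1,3);c=c[abs(c[:,2]-(z0-.008))<.004];print('collar',len(c),np.median(c[:,2])-z0,np.percentile(c[:,0],99.8)-s['tool_pos'][0],np.percentile(c[:,1],[1,99]).mean()-y0)
c=W[228:300,285:355].reshape(-1,3);c=c[(c[:,2]>z0)&(c[:,2]<z0+.04)&(abs(c[:,1]-y0)<.01)]; print('handle face',len(c),np.polyfit(c[:,2]-z0,c[:,0]-s['tool_pos'][0],1))
t=W[60:200,200:440].reshape(-1,3);t=t[(t[:,2]>.03)&(t[:,2]<.055)&(abs(t[:,1]-.086)<.025)];print('tongue/tray',np.percentile(t[:,0],[1,99]))
a=cv2.imread('pics/side5.png')[100:280,195:435];b=im[60:360,120:520]
cv2.imwrite('pics/m5.png',np.hstack([cv2.resize(a,(400,300),interpolation=cv2.INTER_CUBIC),b]))
E
```

```text
20.55 [0.5643 0.0877 0.164 ] [-0.9  -0.21 -0.7 ] [ 1.0e+00 -9.6e-03 -8.0e-04  2.0e-04]
collar 1096 -0.007302568283140964 0.01971319872502697 0.0010989460569708759
handle face 1763 [0.0024101  0.01243312]
tongue/tray [0.56191152 0.67204665]
```

View pics/m5.png

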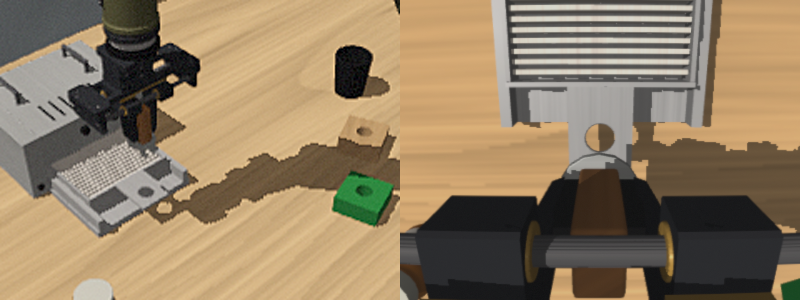

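>>> step_arm([
  [-4,-10,0,0,0,0.025,1],
  [-7,-19,0,0,0,0.03,1],
  [-9,-26,0,0,0,0.03,1],
  [-9,-26,0,0,0,0.03,1],
  [-9,-26,0,0,0,0.03,1],
  [-9,-26,0,0,0,0.03,1],
  [-9,-26,0,0,0,0.03,1],
  [-9,-26,0,0,0,0.03,1],
  [-9,-26,0,0,0,0.03,1],
  [-9,-26,0,0,0,0.03,1],
  [-9,-26,0,0,0,0.03,1],
  [-9,-26,0,0,0,0.03,1],
  [-9,-26,0,0,0,0.03,1],
  [-9,-26,0,0,0,0.03,1],
  [-9,-26,0,0,0,0.04,1],
  [-6,-14,0,0,0,0,1],
  [-3,-7,0,0,0,0,1],
  [0,0,0,0,0,0,1],
  [0,0,0,0,0,0,1],
])

```text
clock: 22.45
tool_pos: [0.4283, -0.2991, 0.1645]
eef_rot: [0.976, 0.217, 0.0, -0.0]
contact_force: [-0.7, 0.0, -1.8]
opening: 0.223
finger_force: 60.0
```

```bash
python3 - <<'E'
from h import *
im,W=cloud('side5')
# stand hole from side view before return: wooden stand top
R=W[160:205,390:440].reshape(-1,3);R=R[(R[:,2]>.028)&(R[:,2]<.038)&(R[:,0]>.36)&(R[:,0]<.5)&(R[:,1]<-.24)]
(c,s,a)=cv2.minAreaRect((R[:,:2]*1000).astype(np.float32));print(len(R),np.round(c,1),np.round(s,1),a)
s=r.get_state();print(s['clock'],s['tool_pos'].round(4),s['eef_rot'].round(4))
E
```

```text
416 [ 423.6 -304.6] [75.1 81.5] 22.584789276123047
22.45 [ 0.4283 -0.2991  0.1645] [ 9.762e-01  2.167e-01  2.000e-04 -5.000e-04]
```

>>> step_arm([
  [0,-2.5,-5,0,0,0,1],
  [0,0,-14,0,0,0,1],
  [0,0,-20,0,0,0,1],
  [0,0,-20,0,0,0,1],
  [0,0,-12,0,0,0,1],
  [0,0,-6,0,0,0,1],
  [0,0,-4,0,0,0,1],
  [0,0,-4,0,0,0,1],
  [0,0,-4,0,0,0,1],
  [0,0,0,0,0,0,1],
])

```text
clock: 23.45
tool_pos: [0.4279, -0.3027, 0.0756]
eef_rot: [0.976, 0.216, -0.0, 0.0]
contact_force: [1.0, 0.2, -2.0]
opening: 0.22
finger_force: 60.0
```

>>> step_arm([
  [0,0,-4,0,0,0,1],
  [0,0,-3,0,0,0,1],
  [0,0,0,0,0,0,1],
])

```text
clock: 23.75
tool_pos: [0.4277, -0.3026, 0.0684]
eef_rot: [0.976, 0.216, -0.0, -0.0]
contact_force: [0.2, 0.3, -1.4]
opening: 0.222
finger_force: 60.0
```

>>> step_arm([
  [0,0,-5,0,0,0,1],
  [0,0,-5,0,0,0,1],
  [0,0,-5,0,0,0,1],
  [0,0,-4,0,0,0,1],
  [0,0,-2,0,0,0,1],
  [0,0,-1,0,0,0,1],
  [0,0,0,0,0,0,1],
])

```text
clock: 24.45
tool_pos: [0.4278, -0.3027, 0.0466]
eef_rot: [0.976, 0.216, -0.0, -0.0]
contact_force: [0.1, 0.1, -1.2]
opening: 0.224
finger_force: 60.0
```

>>> step_arm([
  [0,0,-1,0,0,0,1],
  [0,0,-0.7,0,0,0,1],
  [0,0,0,0,0,0,1],
])

```text
clock: 24.75
tool_pos: [0.4279, -0.3027, 0.0451]
eef_rot: [0.976, 0.216, 0.0, 0.0]
contact_force: [-0.8, 0.2, -1.0]
opening: 0.225
finger_force: 60.0
```

>>> step_arm([
  [0,0,-0.7,0,0,0,1],
  [0,0,-0.5,0,0,0,1],
  [0,0,0,0,0,0,1],
])

```text
clock: 25.05
tool_pos: [0.428, -0.3028, 0.0447]
eef_rot: [0.976, 0.216, 0.0, 0.0]
contact_force: [-1.6, 1.7, 8.3]
opening: 0.22
finger_force: 60.0
```

>>> step_arm([
  [0,0,0.3,0,0,0,1],
  [0,0,0,0,0,0,0.7],
  [0,0,0,0,0,0,0.6],
  [0,0,0,0,0,0,0.5],
  [0,0,0,0,0,0,0.3],
  [0,0,0,0,0,0,0.2],
  [0,0,0,0,0,0,0.1],
  [0,0,0,0,0,0,0],
  [0,0,0,0,0,0,0],
  [0,0,0,0,0,0,0],
])

```text
clock: 26.05
tool_pos: [0.4279, -0.3027, 0.0441]
eef_rot: [0.976, 0.216, 0.0, 0.0]
contact_force: [-0.1, -0.3, -1.1]
opening: 0.986
finger_force: 0.0
```

>>> step_arm([
  [0,0,5,0,0,0,0],
  [0,0,10,0,0,0,0],
  [0,0,20,0,0,0,0],
  [0,0,30,0,0,0,0],
  [0,0,35,0,0,0,0],
  [0,0,35,0,0,0,0],
  [0,0,30,0,0,0,0],
  [0,0,20,0,0,0,0],
  [0,0,10,0,0,0,0],
  [0,0,0,0,0,0,0],
  [0,0,0,0,0,0,0],
])

```text
clock: 27.15
tool_pos: [0.4273, -0.3025, 0.2386]
eef_rot: [0.976, 0.216, -0.0, -0.0]
contact_force: [-0.5, 0.9, 0.4]
opening: 0.999
finger_force: 0.0
```

```bash
python3 - <<'E'
from h import *
snap('wrist','w6');snap('side','side6');snap('top','top6');s=r.get_state();print(s['clock'],s['tool_pos'].round(4),s['contact_force'].round(2))
im,W=cloud('w6')
def rect(P,n):
    (c,s,a)=cv2.minAreaRect((P[:,:2]*1000).astype(np.float32)); print(n,len(P),np.round(c,1),np.round(s,1),round(a,1),'med',np.round(np.median(P,0)*1000,1))
R=W[125:230,270:375];f=lambda a,b:R[(R[...,2]>a)&(R[...,2]<b)]
rect(f(.089,.105),'handle');rect(f(.024,.0355),'stand');P=f(.0355,.042);print('collar',len(P),np.median(P[:,2]))
im0,W=cloud('top6');t=W[140:200,285:312].reshape(-1,3);t=t[(t[:,2]>.04)&(t[:,2]<.055)];print('tray/tongue x',np.percentile(t[:,0],[1,99]))
b=cv2.imread('pics/side6.png')
cv2.imwrite('pics/m6.png',np.hstack([cv2.resize(b[120:310,120:440],(400,238)),im[80:318,120:520]]))
E
```

```text
27.3 [ 0.4272 -0.3023  0.238 ] [ 0.65 -0.48 -0.33]
handle 647 [ 426.2 -301.9] [29.2 19.3] 25.1 med [ 427.  -301.6   97.2]
stand 2875 [ 424.7 -304.2] [75.8 75.2] 22.8 med [ 431.8 -300.8   32.4]
collar 531 0.037387881101111575
tray/tongue x [0.5346498  0.70488832]
```

View pics/m6.png

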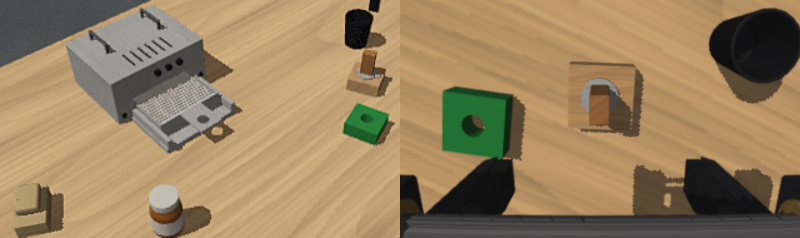

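The hook is upright in its stand with its collar on the wood, about 3 mm off the stand's centre. The tray is drawn out, the bystanders look untouched and the robot is clear. I'll hand it in.

```bash
python3 -c "
from plant import r
print(r.finish_job())"
```

```text
the job is handed in; nothing more can be done
None
```

I handed the job in at about 27 s; no verdict came back. The tray is drawn out to its stop and was held there at about 9.5 N for over a second, the hook is upright in its stand with its collar on the wood, and the jar, cup and fragment look unmoved in the last pictures.

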